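# Square a pair of test tiles and hold it flush on the tilted viewing stage

## Task

To compare the edges of two glaze test tiles at the viewing angle, square up the untidy stack of two tiles on the table until their edges line up, then pick up the pair together and hold it, lower tile down, flush against the sloped plate of the little tilting stage: centred on the plate, square to it, and pressed on lightly (clearly more than the tiles' own weight). Finish while still gripping the pair and pressing it there; do not let go. Leave the eraser, the paint jar and the rubber kidney where they are.

Things in the scene. Friction and masses are not known exactly. Their poses are not given: they have to be found in the camera images.
- tile_low: lower of two equal square glaze test tiles, 50 x 50 x 8 mm (plus a thin glaze patch on top that does not bear), 45 g, cream clay; lies flat on the table. Origin at the centre of its underside, z up through its thickness, x and y parallel to its edges.
- tile_top: upper tile, same size and shape, lies on the lower one at z = 8 mm, 6 to 9 mm out of line along the lower tile's x, 4 to 8 mm along its y, and turned by up to 0.2 rad. Origin at the centre of its underside; axes as for the lower tile.
- stage_plate: tilting aluminium plate of the stage, 84 mm along its x (up the slope), 36 mm wide along y (less than a tile), 6 mm thick; stiff pivot, keeps its set angle under 40 N. Origin on the pivot axis, 82 mm above the table; y is the level pivot axis. Slope 0.2 to 0.5 rad, face leaning toward the robot. Below it a fork and post 30 mm wide, on a fixed foot 110 x 80 x 12 mm.
- stage_face (a point): centre of the plate's flat top face, 16 mm from the pivot along the plate's normal; z is the face's outward normal, x points up the slope (away from the robot), y level across the plate.
- eraser: small eraser in a sleeve, 22 x 52 x 12 mm, lying on the table as a bystander; origin at the centre of its underside.
- paint_jar: small round paint jar with a lid, 40 mm across, 45 mm high, standing as a bystander; origin at the centre of its underside.
- kidney: flat kidney-shaped rubber scraper, 44 x 90 x 6 mm, lying as a bystander; origin at the centre of its underside.
There are look-alikes about, which are no part of the job. What is shaped like the tile_top but purple is not meant. Leave any red look-alike of the part that bears stage_plate alone.

How it is judged:
By the outcome, as a careful person would: the job done as asked, in the order asked, and still so for the second after the job is handed in, while the arm keeps its last pose, push and grip.
It also fails if it takes over 48 s, if anything falls off the work surface, if the arm or the gripper's body presses on something with over 40 N, if the wrist force passes 120 N, or if a joint passes its speed limit or range.

## Robot

A 6-joint arm with a two-finger parallel gripper is mounted at the origin on a cart in front of the work surface, level with it; the furniture and walls round the work are solid. World frame = base frame: x ahead of the robot, y to its left, z up, the work surface at z = 0. Lengths are in m, angles in rad, forces in N, time in s.
With the tool pointing down it reaches from about 0.375 to 0.75 m from the base axis. Payload 9 kg.
Tool frame: the origin (TCP) lies midway between the tips of the shut fingers; the grasp point (between the pads) lies robot.grip_depth behind it (robot.grip_depth is the distance from the TCP to the grasp point, in m); z points along the fingers, y is the line along which they close (so a half turn about z gives the same grasp; the last joint's range is limited). The gripper opens to 85 mm and grips with 20 to 120 N. Pads are 22 mm wide; open, the fingers measure 114 mm over their backs; the gripper's body (76 mm by 85 mm) begins 54 mm behind the grasp point. The pads swing forward as they close: fully open they stand 13 mm farther back than shut.
Start: joints at [1.098, 0.104, 0.097, 1.564, 0, 1.353], TCP at [0.151, 0.581, 0.231] pointing down, gripper open.
Joint ranges: [-2.99, 2.99], [-0.84, 1.86], [-1.1, 1.16], [-1.84, 2.11], [-1.51, 1.56], [-3.14, 3.14]. Speed limits (rad/s): [2.22, 2.22, 2.57, 3.14, 3.14, 3.14].

## Interface

Orientations are given as a rotation vector (axis times angle).
In Python, from bench import robot gives the robot as it stands.
- The arm moves only by the tool drive_tool, never from a script. Its argument "steps" is a list of rows, each an object with "delta_pos": the shift along the tool's x, y, z in mm, a list of three; "roll": the turn about the tool's z in units of 8 degrees (1.0 is 8 degrees). In form: [{"delta_pos": [x, y, z], "roll": roll}, ...]. A call has 1 to 5 rows; each row shifts and turns the commanded pose from where the row before left it, along the tool's axes as they then stand; what a row does not reach is not made up. A row lasts 1/10 s, in which the tool goes at most 50 mm and 8.59 degrees, less where a joint would pass 70% of its speed; a pose out of reach is approached as far as the arm can. A call is refused whole if a number of a shift passes 50 or a number of a turn 1, either way. A call with a gripper value outside its range is refused whole. "hand" is the opening, from 0 (shut) to 1 (fully open), set as the call begins (left out, the last holds). The fingers move at their own pace and stop on an object; the grip force is fixed at half the most. Time passes only in rows, so rows that do not move let the fingers close. It gives the time, the measured TCP pose, the force, the opening and the grip force at its end, in the units of the state.
- robot.get_state(): the state, without advancing time (a new reading comes with each control period).
- robot.capture(name): name is "scene" or "top" or "wrist"; returns the picture (400x640x3 uint8, red, green, blue); there is no depth.
- robot.calibration(name): a dict with "vertical_fov" (degrees; the focal length in pixels is half the picture's height over the tangent of half this angle, whatever the lens; pixels are square), "cx", "cy" (the principal point, pixels), "pose" (4x4, takes a point from camera to world coordinates); the wrist camera has in their place "tool_from_camera" (4x4, takes a point from camera to tool coordinates, whose origin is the TCP and whose axes are the flange's). Camera axes: x right, y down, z forward; pixel columns grow to the right and rows downward; lengths in m; the calibration is good to about 2 mm. A picture is of the moment at which its call begins: read the wrist's pose just before it. calibration takes no time and is no camera call.
- robot.finish_job(): hands the job in; it is judged then, once.
The state is a dict: "time_s": time; "joints": joint angles; "qvel": joint speeds; "effort": joint torques, N m; "eef_pos": TCP position; "orientation": TCP orientation; "ft_force": force on the tool from outside, world axes, zero at the start; "moment": the same for the moment, N m; "finger_gap": finger opening in m; "gripper_force": force on a finger pad.
Only numpy, scipy, OpenCV 4.12 (cv2) and the standard library are available. Lean on these libraries where they do the work, as an engineer would, in place of code of your own. Each camera call takes 0.05 s, during which the arm holds its last target. There are 200 camera calls.

## Working session

There is one attempt and no reset: what is moved stays moved. The work goes in short steps, Python scripts to look and compute and a tool call to move; the robot and the scene stay as the last step left them, time stands still between calls to the robot, and variables do not carry over. Pictures are saved under pics/ and viewed, at most 10 in all, crops included, and the job is handed in when it is done.

Besides the shell and the picture viewer there is one more tool, called after ">>>" as name(argument=value, ...) on one line, values as JSON. drive_tool: Moves the arm, as the interface text tells. Its arguments: {"type":"object","properties":{"steps":{"type":"array"},"hand":{"type":"number"}},"required":["steps"]}

```bash
mkdir -p pics; ls
python3 - <<'E'
from bench import robot
import cv2,numpy as np
np.set_printoptions(precision=4,suppress=True)
print(robot.get_state(),robot.grip_depth)
for n in("scene","top","wrist"):
    c=robot.capture(n);cv2.imwrite(f"pics/{n}0.png",c[:,:,::-1]);print(n,robot.calibration(n))
E
```

```text
pics
{'time_s': 0.0, 'joints': array([ 1.0983,  0.1047,  0.0965,  1.5639, -0.    ,  1.3531]), 'qvel': array([ 0.0014, -0.0016,  0.0005, -0.001 , -0.0019, -0.0018]), 'effort': array([  0.0009, -55.6936,  50.3647,   0.0171,  -0.0003,  -0.    ]), 'eef_pos': array([0.1511, 0.5803, 0.2305]), 'orientation': array([-0.3991, -3.1157,  0.002 ]), 'ft_force': array([0.2686, 0.1003, 0.0277]), 'moment': array([-0.0099,  0.0454,  0.0505]), 'gripper_force': 0.0, 'finger_gap': 0.08531050530231726} 0.0187
scene {'vertical_fov': 43.41962094912307, 'cx': 319.0762369562195, 'cy': 198.13333429988967, 'pose': array([[ 0.55  , -0.6349,  0.5425,  0.0015],
       [-0.835 , -0.4082,  0.3689, -0.4835],
       [-0.0128, -0.6559, -0.7547,  0.8554],
       [ 0.    ,  0.    ,  0.    ,  1.    ]])}
top {'vertical_fov': 51.69066964329281, 'cx': 315.70625623129445, 'cy': 200.89061651446707, 'pose': array([[-0.0281, -0.9772,  0.2105,  0.3977],
       [-0.9996,  0.0277, -0.0046, -0.1061],
       [-0.0014, -0.2106, -0.9776,  0.91  ],
       [ 0.    ,  0.    ,  0.    ,  1.    ]])}
wrist {'vertical_fov': 60.526523576943504, 'cx': 320.3949994313368, 'cy': 203.17609473784208, 'tool_from_camera': array([[-0.0004, -0.9663, -0.2575,  0.0658],
       [ 1.    , -0.0004, -0.0002, -0.0002],
       [ 0.0001, -0.2575,  0.9663, -0.1422],
       [ 0.    ,  0.    ,  0.    ,  1.    ]])}
```

View pics/top0.png

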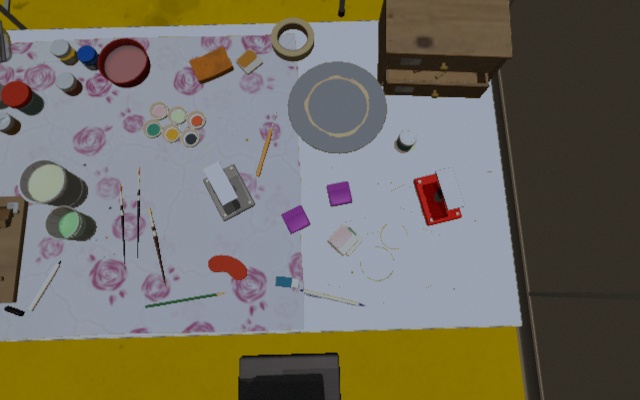

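View pics/scene0.png

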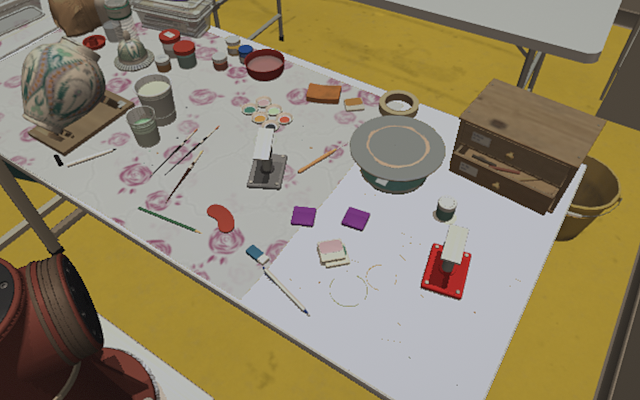

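Top view: the tile stack (cream/pink) is at (345,239), with look-alikes in purple at (296,219) and (339,194). The stage (grey foot) is at (229,192), with its red look-alike at (437,195). The eraser is at (287,282), the kidney at (228,266) and the jar at (405,140). By the description I choose the cream stack and the grey-footed stage, and check both in one close crop.

```bash
cat > h.py <<'E'
from bench import robot
import cv2,numpy as np
from scipy.spatial.transform import Rotation as R
np.set_printoptions(precision=4,suppress=True)
def cam(n,st=None):
    c=robot.calibration(n)
    if 'pose' in c: P=np.array(c['pose'])
    else:
        T=np.eye(4);T[:3,:3]=R.from_rotvec(st['orientation']).as_matrix();T[:3,3]=st['eef_pos'];P=T@np.array(c['tool_from_camera'])
    return P,200/np.tan(np.radians(c['vertical_fov']/2)),c['cx'],c['cy']
def ray(C,uv):
    P,f,cx,cy=C;d=P[:3,:3]@np.array([(uv[0]-cx)/f,(uv[1]-cy)/f,1.]);return P[:3,3],d/np.linalg.norm(d)
def onz(C,uv,z):
    o,d=ray(C,uv);return o+d*(z-o[2])/d[2]
def proj(C,p):
    P,f,cx,cy=C;q=P[:3,:3].T@(np.asarray(p)-P[:3,3]);return np.array([cx+f*q[0]/q[2],cy+f*q[1]/q[2]])
def tri(C1,u1,C2,u2):
    o1,d1=ray(C1,u1);o2,d2=ray(C2,u2)
    s=np.linalg.lstsq(np.c_[d1,-d2],o2-o1,rcond=None)[0]
    a,b=o1+s[0]*d1,o2+s[1]*d2;return (a+b)/2,np.linalg.norm(a-b)
E
python3 - <<'E'
from h import *
t=cv2.imread('pics/top0.png');s=cv2.imread('pics/scene0.png')
f=lambda im,x,y,w,h:cv2.resize(im[y:y+h,x:x+w],(400,300),interpolation=cv2.INTER_CUBIC)
cv2.imwrite('pics/crop1.png',np.vstack([np.hstack([f(t,190,150,80,60+0),f(t,315,215,60,45)]),np.hstack([f(s,230,120,80,60+0)*1,f(s,305,230,60,45)])]))
T=cam('top');S=cam('scene')
for n,u,z in(('stack',(345,239),.016),('p1',(296,219),.008),('p2',(339,194),.008),('stagefoot',(229,192),.012),('plate',(220,184),.1),('jar',(405,140),.03),('eraser',(287,282),.01),('kidney',(228,266),.006),('red',(437,195),.012)):print(n,onz(T,u,z))
print(onz(S,(332,252),.016))
E
```

```text
stack [ 0.5038 -0.1715  0.016 ]
p1 [ 0.5522 -0.0656  0.008 ]
p2 [ 0.6063 -0.163   0.008 ]
stagefoot [0.6169 0.0829 0.012 ]
plate [0.6126 0.0829 0.1   ]
jar [ 0.7217 -0.3151  0.03  ]
eraser [ 0.4159 -0.044   0.01  ]
kidney [0.4536 0.0837 0.006 ]
red [ 0.5969 -0.3812  0.012 ]
[ 0.4984 -0.1747  0.016 ]
```

View pics/crop1.png

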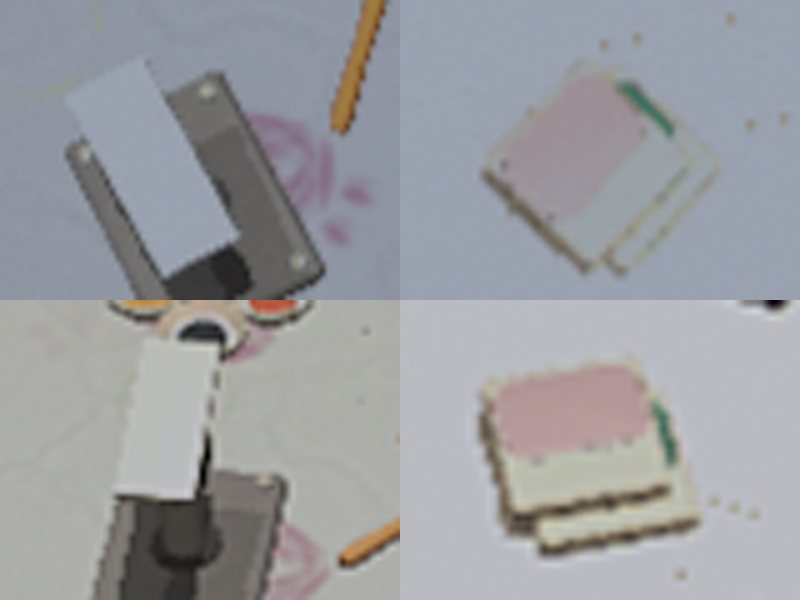

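Crop: left column shows the grey stage's white plate, corners in top at (203,170), (219,162), (238,198), (224,206); right column shows the cream stack with top tile (pink patch, green stripe) shifted over the lower. Choice confirmed. Moving toward the stack.

>>> drive_tool(steps=[{"delta_pos":[-42,-25,0],"roll":0},{"delta_pos":[-42,-25,0],"roll":0},{"delta_pos":[-40,-30,0],"roll":0},{"delta_pos":[-38,-32,0],"roll":0},{"delta_pos":[-35,-35,0],"roll":0}], hand=1)

```text
time_s: 0.65
eef_pos: [0.3057, 0.3871, 0.231]
orientation: [0.399, 3.116, -0.0]
ft_force: [0.9, 1.0, -0.7]
finger_gap: 0.0855
gripper_force: 0.0
```

>>> drive_tool(steps=[{"delta_pos":[-32,-38,0],"roll":0},{"delta_pos":[-32,-38,0],"roll":0},{"delta_pos":[-32,-38,0],"roll":0},{"delta_pos":[-32,-38,0],"roll":0},{"delta_pos":[-32,-38,0],"roll":0}])

```text
time_s: 1.15
eef_pos: [0.4121, 0.1626, 0.2313]
orientation: [0.399, 3.116, 0.0]
ft_force: [0.5, 0.1, 0.0]
finger_gap: 0.0855
gripper_force: 0.0
```

>>> drive_tool(steps=[{"delta_pos":[-32,-38,0],"roll":0},{"delta_pos":[-29,-40,0],"roll":0},{"delta_pos":[-29,-40,0],"roll":0},{"delta_pos":[-28,-40,0],"roll":0},{"delta_pos":[-28,-40,0],"roll":0}])

```text
time_s: 1.65
eef_pos: [0.5034, -0.066, 0.2312]
orientation: [0.4, 3.116, 0.0]
ft_force: [0.7, 0.3, -0.1]
finger_gap: 0.0855
gripper_force: 0.0
```

Run:
```python
from h import *
st=robot.get_state();c=robot.capture('wrist');np.save('w1.npy',np.r_[st['eef_pos'],st['orientation']])
cv2.imwrite('pics/w1.png',c[:,:,::-1]);print(st['time_s'],st['eef_pos'],st['orientation'],st['joints'])
T=cam('top');S=cam('scene')
A=[(203,169.6),(218.6,161.6),(238,197.6),(223.6,206)];B=[(258,128),(274,128.4),(268,159.6),(253.4,159)]
P=[]
for a,b in zip(A,B):
    p,e=tri(T,a,S,b);P.append(p);print(p,e)
P=np.array(P);print('c',P.mean(0),'x',(P[0]+P[1]-P[2]-P[3])/2,'y',(P[0]+P[3]-P[1]-P[2])/2)
```

```text
1.65 [ 0.5034 -0.066   0.2312] [0.3997 3.1159 0.0003] [-0.3886 -0.1781 -0.1788  1.57    0.0002 -0.1334]
[0.6436 0.1172 0.1023] 0.0008806663836836255
[0.6596 0.0848 0.1044] 0.0025147217052806556
[0.5872 0.0483 0.0855] 0.001481066362456413
[0.571  0.0769 0.0855] 0.0029620480430342247
c [0.6154 0.0818 0.0944] x [0.0725 0.0384 0.0179] y [-0.0161  0.0305 -0.001 ]
```

View pics/w1.png

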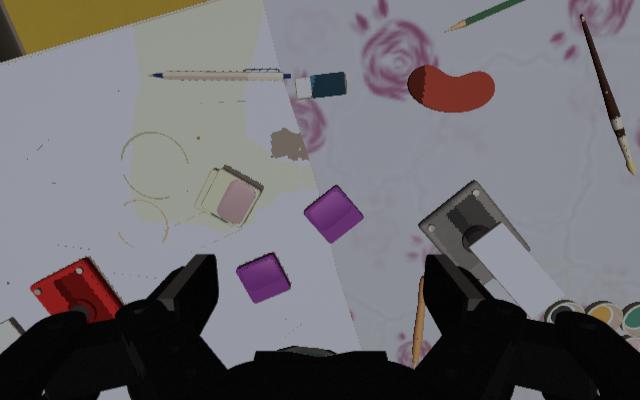

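Wrist view: stack at about (230,195), purple look-alikes at (334,213) and (263,277), stage at right (475,240), red stage at lower left. Plate by triangulation: centre (0.615,0.082,0.094), yaw ≈27.9°, slope ≈0.21.

Run:
```python
from h import *
w=np.load('w1.npy');st=dict(eef_pos=w[:3],orientation=w[3:]);C=cam('wrist',st)
# top-tile corners, by eye
c=np.array([onz(C,u,.016) for u in((228,167),(263,186),(240,227),(202,205))]);print(c,c.mean(0))
p=onz(C,(232,198),.016);M=R.from_rotvec(w[3:]).as_matrix()
print(p,M.T@(p-w[:3])*1000)
```

```text
[[ 0.4693 -0.1575  0.016 ]
 [ 0.4981 -0.128   0.016 ]
 [ 0.5357 -0.166   0.016 ]
 [ 0.5015 -0.1979  0.016 ]] [ 0.5011 -0.1624  0.016 ]
[ 0.5023 -0.1641  0.016 ] [-23.6471 -95.2839 215.1544]
```

>>> drive_tool(steps=[{"delta_pos":[-8,-32,27],"roll":0},{"delta_pos":[-8,-32,27],"roll":0},{"delta_pos":[-8,-31,26],"roll":0},{"delta_pos":[0,0,0],"roll":0.95},{"delta_pos":[0,0,0],"roll":0.95}])

```text
time_s: 2.2
eef_pos: [0.5015, -0.1624, 0.1497]
orientation: [-0.818, -3.031, -0.001]
ft_force: [0.8, 0.3, 0.5]
finger_gap: 0.0854
gripper_force: 0.0
```

>>> drive_tool(steps=[{"delta_pos":[0,0,0],"roll":0.95},{"delta_pos":[0,0,0],"roll":0.95},{"delta_pos":[0,0,0],"roll":0}])

```text
time_s: 2.5
eef_pos: [0.5023, -0.1617, 0.151]
orientation: [-1.205, -2.901, -0.0]
ft_force: [-0.5, -0.5, 1.0]
finger_gap: 0.0853
gripper_force: 0.0
```

Run:
```python
from h import *
st=robot.get_state();c=robot.capture('wrist');np.save('w2.npy',np.r_[st['eef_pos'],st['orientation']])
im=c[:,:,::-1].copy();cv2.imwrite('pics/w2.png',im);print(st['time_s'],st['eef_pos'],st['orientation'],st['joints'])
cv2.imwrite('pics/w2c.png',cv2.resize(im[90:290,200:440],(720,600),interpolation=cv2.INTER_CUBIC))
```

```text
2.5 [ 0.5023 -0.1617  0.151 ] [-1.205  -2.9007 -0.0003] [-0.5597 -0.1169 -0.2684  1.4199  0.0001  0.2278]
```

View pics/w2c.png

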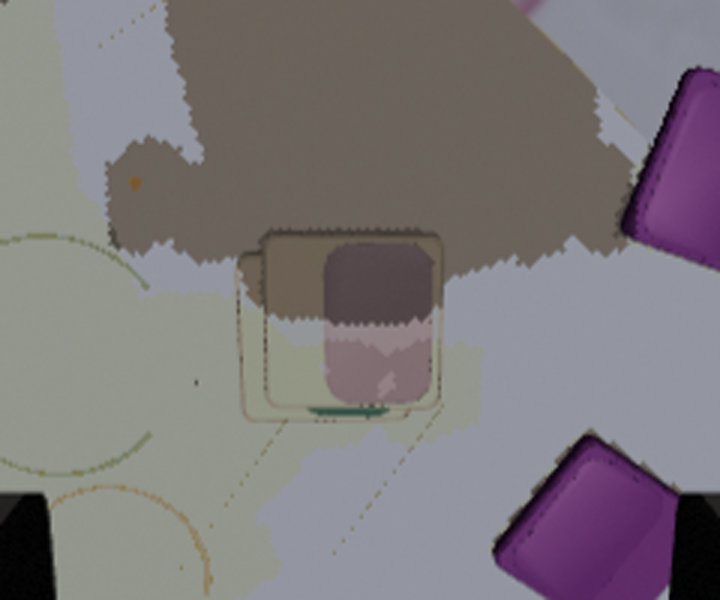

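Close crop: top tile corners (crop px) (263,233), (443,235), (440,407), (267,407); lower tile peeks out left and at bottom, corner (244,420). The edges are already parallel to the tool axes; a purple tile lies ~35 mm to the right.

Run:
```python
from h import *
w=np.load('w2.npy');st=dict(eef_pos=w[:3],orientation=w[3:]);C=cam('wrist',st);M=R.from_rotvec(w[3:]).as_matrix()
t=lambda u,z:(M.T@(onz(C,(200+u[0]/3,90+u[1]/3),z)-w[:3])*1000)
c=np.array([t(u,.016) for u in((263,233),(443,235),(440,407),(267,407))]);print(c,c.mean(0))
for u in((240,252),(244,420),(410,418)):print('low',t(u,.008))
for u in((625,230),(497,550),(590,435)):print('purple',t(u,.008))
```

```text
[[ 21.6293 -27.2835 135.0184]
 [ 21.0633  21.5992 135.0168]
 [-28.1421  21.7329 134.9889]
 [-28.1251 -27.3899 134.9901]] [ -3.3937  -2.8353 135.0035]
low [ 14.9928 -34.6451 143.0148]
low [-34.8403 -35.0031 142.9865]
low [-34.2378  13.652  142.9856]
purple [ 21.165   73.0084 143.0155]
purple [-76.5687  40.5597 142.9609]
purple [-39.5402  66.6863 142.9812]
```

>>> drive_tool(steps=[{"delta_pos":[-7,-6.5,40],"roll":0},{"delta_pos":[0,0,45],"roll":0},{"delta_pos":[0,0,40],"roll":0},{"delta_pos":[0,0,18],"roll":0},{"delta_pos":[0,0,7],"roll":0}])

```text
time_s: 3.05
eef_pos: [0.5011, -0.1703, -0.0013]
orientation: [-1.196, -2.901, -0.001]
ft_force: [-0.5, 0.8, 0.4]
finger_gap: 0.0856
gripper_force: 0.0
```

>>> drive_tool(steps=[{"delta_pos":[0,0,1],"roll":0},{"delta_pos":[0,0,0],"roll":0},{"delta_pos":[0,0,0],"roll":0},{"delta_pos":[0,0,0],"roll":0},{"delta_pos":[0,0,0],"roll":0}], hand=0.4)

```text
time_s: 3.55
eef_pos: [0.5042, -0.1723, 0.0024]
orientation: [1.2, 2.9, -0.001]
ft_force: [-1.1, 1.2, 5.9]
finger_gap: 0.0486
gripper_force: 62.9
```

>>> drive_tool(steps=[{"delta_pos":[0,0,0],"roll":0},{"delta_pos":[0,0,0],"roll":0},{"delta_pos":[0,0,0],"roll":0},{"delta_pos":[0,0,-20],"roll":0},{"delta_pos":[0,0,-30],"roll":0}], hand=1)

```text
time_s: 4.05
eef_pos: [0.5013, -0.1704, 0.0489]
orientation: [-1.201, -2.899, -0.001]
ft_force: [0.1, -0.3, -0.2]
finger_gap: 0.0853
gripper_force: 0.0
```

>>> drive_tool(steps=[{"delta_pos":[0,0,-40],"roll":-0.9375},{"delta_pos":[0,0,-40],"roll":-0.9375},{"delta_pos":[0,0,0],"roll":-0.9375},{"delta_pos":[0,0,0],"roll":-0.9375},{"delta_pos":[0,0,0],"roll":-0.9375}])

```text
time_s: 4.55
eef_pos: [0.5029, -0.1714, 0.1306]
orientation: [0.197, 3.135, -0.0]
ft_force: [0.1, 0.4, 0.1]
finger_gap: 0.0856
gripper_force: 0.0
```

>>> drive_tool(steps=[{"delta_pos":[0,0,0],"roll":-0.9375},{"delta_pos":[0,0,0],"roll":-0.9375},{"delta_pos":[0,0,0],"roll":-0.9375},{"delta_pos":[0,0,0],"roll":-0.9375},{"delta_pos":[0,0,0],"roll":-0.9375}])

```text
time_s: 5.05
eef_pos: [0.5027, -0.1713, 0.1302]
orientation: [0.822, -3.032, -0.0]
ft_force: [0.6, 0.1, -0.8]
finger_gap: 0.0853
gripper_force: 0.0
```

>>> drive_tool(steps=[{"delta_pos":[0,0,0],"roll":-0.9375},{"delta_pos":[0,0,0],"roll":-0.9375},{"delta_pos":[0,0,0],"roll":0}])

```text
time_s: 5.35
eef_pos: [0.5027, -0.1713, 0.1302]
orientation: [1.205, -2.901, -0.0]
ft_force: [-0.5, 0.4, -0.1]
finger_gap: 0.0854
gripper_force: 0.0
```

Run:
```python
from h import *
st=robot.get_state();c=robot.capture('wrist');np.save('w3.npy',np.r_[st['eef_pos'],st['orientation']])
im=c[:,:,::-1].copy();cv2.imwrite('pics/w3.png',im);print(st['time_s'],st['eef_pos'],st['orientation'],st['joints'])
cv2.imwrite('pics/w3c.png',cv2.resize(im[90:290,200:440],(720,600),interpolation=cv2.INTER_CUBIC))
```

```text
5.35 [ 0.5027 -0.1713  0.1302] [ 1.2051 -2.9012 -0.0005] [-0.575  -0.101  -0.2914  1.3807  0.0001 -1.3624]
```

View pics/w3c.png

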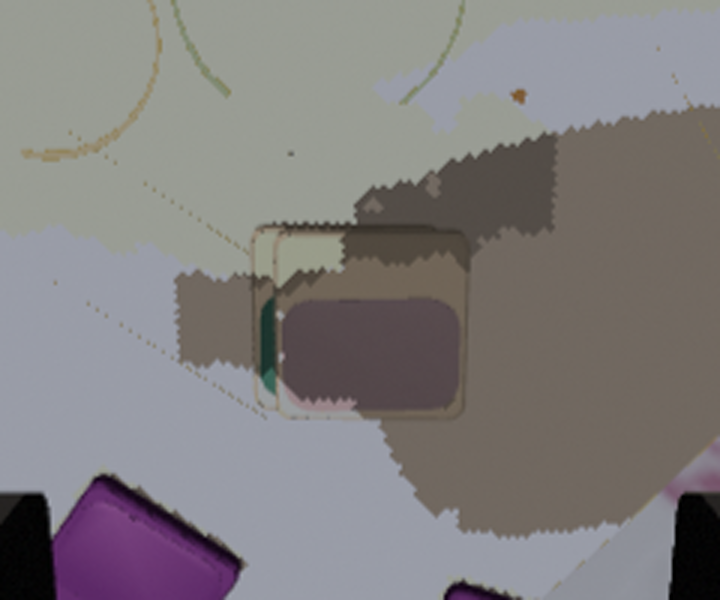

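Crop: edges now coincide along the tool x direction (top and bottom edges at crop y≈230 and 417 match); the lower tile still sticks out ~7 mm at left (253 vs 275). Squeeze along the other axis.

>>> drive_tool(steps=[{"delta_pos":[0,0,40],"roll":0},{"delta_pos":[0,0,45],"roll":0},{"delta_pos":[0,0,30],"roll":0},{"delta_pos":[0,0,11],"roll":0},{"delta_pos":[0,0,0],"roll":0}])

```text
time_s: 5.9
eef_pos: [0.5018, -0.1707, 0.0031]
orientation: [1.199, -2.902, -0.004]
ft_force: [-0.7, -0.2, -0.1]
finger_gap: 0.0856
gripper_force: 0.0
```

>>> drive_tool(steps=[{"delta_pos":[0,0,0],"roll":0},{"delta_pos":[0,0,0],"roll":0},{"delta_pos":[0,0,0],"roll":0},{"delta_pos":[0,0,0],"roll":0},{"delta_pos":[0,0,0],"roll":0}], hand=0.4)

```text
time_s: 6.4
eef_pos: [0.5043, -0.1722, 0.0067]
orientation: [-1.201, 2.901, -0.004]
ft_force: [-1.1, 0.1, 8.2]
finger_gap: 0.048
gripper_force: 62.0
```

>>> drive_tool(steps=[{"delta_pos":[0,0,-10],"roll":0},{"delta_pos":[0,0,-30],"roll":0},{"delta_pos":[0,0,-45],"roll":0},{"delta_pos":[0,0,-45],"roll":0},{"delta_pos":[0,0,-40],"roll":0}])

```text
time_s: 6.9
eef_pos: [0.503, -0.1715, 0.1779]
orientation: [-1.201, 2.901, -0.003]
ft_force: [1.0, -0.3, -0.1]
finger_gap: 0.0477
gripper_force: 62.1
```

>>> drive_tool(steps=[{"delta_pos":[0,0,0],"roll":0}])

```text
time_s: 7.0
eef_pos: [0.5055, -0.1731, 0.182]
orientation: [-1.2, 2.897, -0.014]
ft_force: [0.8, -0.7, -0.1]
finger_gap: 0.0481
gripper_force: 62.2
```

Run:
```python
from h import *
st=robot.get_state();print(st)
w=robot.capture('wrist')[:,:,::-1].copy();s=robot.capture('scene')[:,:,::-1].copy()
cv2.imwrite('pics/w4.png',w);cv2.imwrite('pics/s4.png',s)
u=proj(cam('scene'),st['eef_pos']).astype(int);print(u)
f=lambda im,x,y,W,H:cv2.resize(im[y:y+H,x:x+W],(400,400),interpolation=cv2.INTER_CUBIC)
cv2.imwrite('pics/c4.png',np.hstack([f(w,220,200,200,200),f(s,u[0]-40,u[1]-50,80,80)]))
```

```text
{'time_s': 7.0, 'joints': array([-0.5749, -0.1149, -0.2105,  1.4647,  0.0001, -1.3602]), 'qvel': array([-0.0017,  0.0378, -0.0921, -0.0708,  0.001 , -0.0005]), 'effort': array([  0.0392, -44.3347,  50.5534,   1.5604,  -0.008 ,  -0.0044]), 'eef_pos': array([ 0.5055, -0.1731,  0.182 ]), 'orientation': array([-1.1998,  2.8969, -0.0136]), 'ft_force': array([ 0.7624, -0.6791, -0.0565]), 'moment': array([-0.0436, -0.0523, -0.0239]), 'gripper_force': 62.170236110687256, 'finger_gap': 0.04814462910902178}
[333 195]
```

View pics/c4.png

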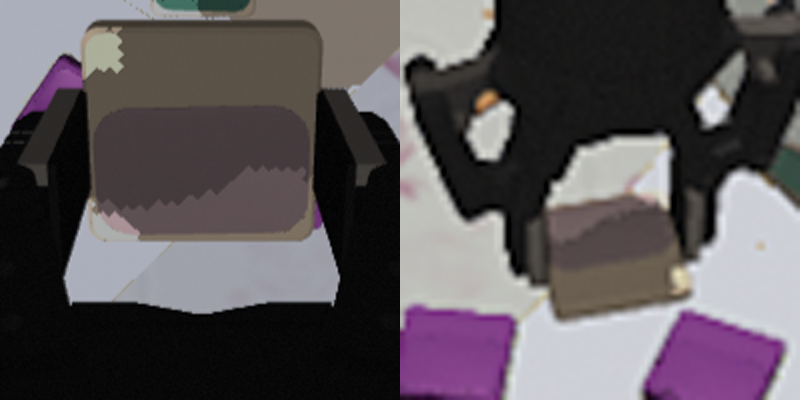

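Grip view: the pair sits between the pads, no offset between tiles visible from above. I check numerically that the lower tile came along (spot on table now empty, side thickness in the scene view).

Run:
```python
from h import *
a=cv2.imread('pics/scene0.png').astype(int);s=cv2.imread('pics/s4.png').astype(int)
print('before',a[244:266:3,332].tolist());print('now',s[244:266:3,332].tolist())
print('front profile');[print(y,s[y,330:338:3].tolist()) for y in range(196,214)]
C=cam('scene');w=robot.get_state();M=R.from_rotvec(w['orientation']).as_matrix()
for z in(-.0093,-.001,.0067):
    print(z,[proj(C,w['eef_pos']+M@np.array([x,y,z])).round(1).tolist() for x,y in((.025,.025),(.025,-.025),(-.025,-.025),(-.025,.025))])
```

```text
before [[151, 152, 177], [155, 155, 182], [157, 156, 184], [175, 191, 187], [173, 187, 185], [145, 163, 169], [159, 181, 185], [144, 165, 174]]
now [[54, 67, 55], [63, 73, 45], [64, 75, 46], [66, 76, 47], [101, 118, 124], [111, 130, 146], [98, 116, 130], [89, 101, 110]]
front profile
196 [[74, 73, 85], [73, 71, 84], [73, 73, 84]]
197 [[75, 74, 86], [76, 78, 89], [76, 82, 94]]
198 [[78, 83, 95], [81, 91, 103], [82, 97, 108]]
199 [[81, 97, 108], [82, 96, 107], [81, 95, 106]]
200 [[81, 95, 106], [81, 95, 106], [80, 94, 105]]
201 [[81, 95, 106], [80, 94, 105], [81, 94, 105]]
202 [[81, 94, 106], [80, 94, 105], [81, 95, 105]]
203 [[80, 94, 105], [80, 94, 104], [80, 93, 104]]
204 [[80, 93, 105], [81, 96, 107], [84, 98, 110]]
205 [[84, 99, 110], [85, 99, 111], [83, 99, 111]]
206 [[83, 99, 110], [73, 88, 99], [60, 77, 87]]
207 [[61, 76, 87], [101, 109, 116], [151, 149, 151]]
208 [[151, 149, 150], [181, 178, 179], [229, 221, 218]]
209 [[229, 221, 218], [223, 215, 212], [217, 210, 208]]
210 [[217, 210, 208], [215, 209, 207], [214, 207, 205]]
211 [[214, 207, 205], [214, 208, 206], [214, 208, 205]]
212 [[214, 207, 205], [214, 207, 205], [214, 208, 206]]
213 [[214, 207, 205], [214, 208, 206], [214, 207, 206]]
-0.0093 [[321.9, 207.3], [349.9, 202.6], [343.2, 182.2], [316.2, 186.6]]
-0.001 [[322.0, 210.4], [349.7, 205.7], [343.1, 185.2], [316.3, 189.6]]
0.0067 [[322.0, 213.2], [349.6, 208.5], [343.0, 188.1], [316.4, 192.4]]
```

The spot on the table still shows a cream/green tile: the lower tile stayed behind, because the pads gripped only the top one (the arm rose while closing). I'll set the top tile back on it, then squeeze lower, with the fingers pre-closed.

>>> drive_tool(steps=[{"delta_pos":[0,0,45],"roll":0},{"delta_pos":[0,0,45],"roll":0},{"delta_pos":[0,0,45],"roll":0},{"delta_pos":[0,0,22],"roll":0},{"delta_pos":[0,0,0],"roll":0}])

```text
time_s: 7.6
eef_pos: [0.4991, -0.169, 0.0122]
orientation: [1.2, -2.898, -0.012]
ft_force: [0.0, -0.6, -0.5]
finger_gap: 0.048
gripper_force: 62.1
```

>>> drive_tool(steps=[{"delta_pos":[0,0,3],"roll":0},{"delta_pos":[0,0,3],"roll":0},{"delta_pos":[0,0,0],"roll":0}])

```text
time_s: 7.9
eef_pos: [0.5035, -0.1719, 0.0124]
orientation: [-1.202, 2.901, -0.002]
ft_force: [-0.6, 0.5, -0.6]
finger_gap: 0.0476
gripper_force: 62.1
```

>>> drive_tool(steps=[{"delta_pos":[0,0,2],"roll":0},{"delta_pos":[0,0,2],"roll":0},{"delta_pos":[0,0,0],"roll":0},{"delta_pos":[0,0,0],"roll":0}])

```text
time_s: 8.3
eef_pos: [0.5028, -0.1714, 0.0073]
orientation: [-1.202, 2.902, 0.0]
ft_force: [0.5, 1.2, -0.3]
finger_gap: 0.0478
gripper_force: 62.1
```

>>> drive_tool(steps=[{"delta_pos":[0,0,2],"roll":0},{"delta_pos":[0,0,0],"roll":0},{"delta_pos":[0,0,0],"roll":0}])

```text
time_s: 8.6
eef_pos: [0.503, -0.1715, 0.0067]
orientation: [-1.202, 2.902, -0.001]
ft_force: [-5.9, 3.1, 13.2]
finger_gap: 0.0477
gripper_force: 63.6
```

>>> drive_tool(steps=[{"delta_pos":[0,0,0],"roll":0},{"delta_pos":[0,0,0],"roll":0},{"delta_pos":[0,0,0],"roll":0},{"delta_pos":[0,0,4],"roll":0},{"delta_pos":[0,0,3],"roll":0}], hand=0.85)

```text
time_s: 9.1
eef_pos: [0.5027, -0.1713, -0.0022]
orientation: [1.202, -2.902, -0.0]
ft_force: [-0.1, 0.0, 1.0]
finger_gap: 0.0729
gripper_force: 0.0
```

>>> drive_tool(steps=[{"delta_pos":[0,0,0],"roll":0},{"delta_pos":[0,0,0],"roll":0}])

```text
time_s: 9.3
eef_pos: [0.5026, -0.1713, -0.002]
orientation: [1.202, -2.902, -0.001]
ft_force: [0.6, -0.4, 0.0]
finger_gap: 0.0726
gripper_force: 0.0
```

>>> drive_tool(steps=[{"delta_pos":[0,0,0],"roll":0},{"delta_pos":[0,0,0],"roll":0},{"delta_pos":[0,0,0],"roll":0},{"delta_pos":[0,0,0],"roll":0},{"delta_pos":[0,0,0],"roll":0}], hand=0.4)

```text
time_s: 9.8
eef_pos: [0.5033, -0.1717, -0.0011]
orientation: [-1.202, 2.902, -0.001]
ft_force: [-1.0, 0.8, 5.8]
finger_gap: 0.0486
gripper_force: 63.2
```

Both seem gripped now. For certainty about the other axis, I repeat the squeeze pair at the good depth.

>>> drive_tool(steps=[{"delta_pos":[0,0,0],"roll":0},{"delta_pos":[0,0,0],"roll":0},{"delta_pos":[0,0,0],"roll":0},{"delta_pos":[0,0,-15],"roll":0},{"delta_pos":[0,0,-15],"roll":0}], hand=1)

```text
time_s: 10.3
eef_pos: [0.5025, -0.1712, 0.0292]
orientation: [1.202, -2.902, -0.001]
ft_force: [0.5, -0.2, 0.1]
finger_gap: 0.0853
gripper_force: 0.0
```

>>> drive_tool(steps=[{"delta_pos":[0,0,0],"roll":0.9375},{"delta_pos":[0,0,0],"roll":0.9375},{"delta_pos":[0,0,0],"roll":0.9375},{"delta_pos":[0,0,0],"roll":0.9375},{"delta_pos":[0,0,0],"roll":0.9375}])

```text
time_s: 10.8
eef_pos: [0.5035, -0.1718, 0.0301]
orientation: [-0.197, 3.134, -0.002]
ft_force: [-0.4, 1.0, -0.3]
finger_gap: 0.0857
gripper_force: 0.0
```

>>> drive_tool(steps=[{"delta_pos":[0,0,0],"roll":0.9375},{"delta_pos":[0,0,0],"roll":0.9375},{"delta_pos":[0,0,0],"roll":0.9375},{"delta_pos":[0,0,0],"roll":0.9375},{"delta_pos":[0,0,0],"roll":0.9375}])

```text
time_s: 11.3
eef_pos: [0.5035, -0.1718, 0.0301]
orientation: [0.821, 3.031, -0.001]
ft_force: [-0.6, -0.2, 0.7]
finger_gap: 0.0852
gripper_force: 0.0
```

>>> drive_tool(steps=[{"delta_pos":[0,0,0],"roll":0.9375},{"delta_pos":[0,0,0],"roll":0.9375},{"delta_pos":[0,0,15],"roll":0},{"delta_pos":[0,0,15],"roll":0},{"delta_pos":[0,0,0],"roll":0}], hand=0.85)

```text
time_s: 11.8
eef_pos: [0.501, -0.1702, -0.0046]
orientation: [-1.196, -2.9, -0.001]
ft_force: [-0.5, -0.4, 0.2]
finger_gap: 0.0728
gripper_force: 0.0
```

>>> drive_tool(steps=[{"delta_pos":[0,0,0],"roll":0},{"delta_pos":[0,0,0],"roll":0},{"delta_pos":[0,0,0],"roll":0},{"delta_pos":[0,0,0],"roll":0},{"delta_pos":[0,0,0],"roll":0}], hand=0.4)

```text
time_s: 12.3
eef_pos: [0.503, -0.1715, -0.0014]
orientation: [1.202, 2.902, -0.0]
ft_force: [-0.2, -0.1, 1.8]
finger_gap: 0.0488
gripper_force: 63.4
```

Squeezed on both tiles along this axis. Back by 90° for the final grip.

>>> drive_tool(steps=[{"delta_pos":[0,0,0],"roll":0},{"delta_pos":[0,0,0],"roll":0},{"delta_pos":[0,0,0],"roll":0},{"delta_pos":[0,0,-15],"roll":0},{"delta_pos":[0,0,-15],"roll":0}], hand=1)

```text
time_s: 12.8
eef_pos: [0.5026, -0.1712, 0.0294]
orientation: [-1.202, -2.902, -0.0]
ft_force: [0.0, 0.7, 1.4]
finger_gap: 0.0851
gripper_force: 0.0
```

>>> drive_tool(steps=[{"delta_pos":[0,0,0],"roll":-0.9375},{"delta_pos":[0,0,0],"roll":-0.9375},{"delta_pos":[0,0,0],"roll":-0.9375},{"delta_pos":[0,0,0],"roll":-0.9375},{"delta_pos":[0,0,0],"roll":-0.9375}])

```text
time_s: 13.3
eef_pos: [0.5035, -0.1718, 0.0301]
orientation: [0.197, 3.134, -0.001]
ft_force: [-0.2, 0.1, -1.0]
finger_gap: 0.0856
gripper_force: 0.0
```

>>> drive_tool(steps=[{"delta_pos":[0,0,0],"roll":-0.9375},{"delta_pos":[0,0,0],"roll":-0.9375},{"delta_pos":[0,0,0],"roll":-0.9375},{"delta_pos":[0,0,0],"roll":-0.9375},{"delta_pos":[0,0,0],"roll":-0.9375}])

```text
time_s: 13.8
eef_pos: [0.5035, -0.1718, 0.0301]
orientation: [-0.821, 3.031, -0.002]
ft_force: [-0.1, 0.1, -0.1]
finger_gap: 0.0856
gripper_force: 0.0
```

>>> drive_tool(steps=[{"delta_pos":[0,0,0],"roll":-0.9375},{"delta_pos":[0,0,0],"roll":-0.9375},{"delta_pos":[0,0,15],"roll":0},{"delta_pos":[0,0,15],"roll":0},{"delta_pos":[0,0,0],"roll":0}], hand=0.75)

```text
time_s: 14.3
eef_pos: [0.501, -0.1702, -0.0045]
orientation: [1.197, -2.902, -0.005]
ft_force: [-0.5, 0.3, 0.5]
finger_gap: 0.0646
gripper_force: 0.0
```

>>> drive_tool(steps=[{"delta_pos":[0,0,0],"roll":0},{"delta_pos":[0,0,0],"roll":0},{"delta_pos":[0,0,0],"roll":0},{"delta_pos":[0,0,0],"roll":0},{"delta_pos":[0,0,0],"roll":0}], hand=0.4)

```text
time_s: 14.8
eef_pos: [0.5029, -0.1714, -0.0016]
orientation: [-1.202, 2.902, -0.0]
ft_force: [-0.0, -1.0, -1.9]
finger_gap: 0.0486
gripper_force: 63.4
```

>>> drive_tool(steps=[{"delta_pos":[0,0,-10],"roll":0},{"delta_pos":[0,0,-30],"roll":0},{"delta_pos":[0,0,-45],"roll":0},{"delta_pos":[0,0,-45],"roll":0},{"delta_pos":[0,0,-40],"roll":0}])

```text
time_s: 15.3
eef_pos: [0.5029, -0.1714, 0.1715]
orientation: [-1.202, 2.901, -0.002]
ft_force: [0.1, 0.1, -1.2]
finger_gap: 0.049
gripper_force: 63.4
```

>>> drive_tool(steps=[{"delta_pos":[0,0,0],"roll":0},{"delta_pos":[0,0,0],"roll":0},{"delta_pos":[0,0,0],"roll":0}])

```text
time_s: 15.6
eef_pos: [0.5023, -0.171, 0.1673]
orientation: [1.202, -2.902, -0.002]
ft_force: [-0.6, 0.4, -1.2]
finger_gap: 0.0484
gripper_force: 63.4
```

Run:
```python
from h import *
st=robot.get_state();print(st['eef_pos'],st['orientation'],st['ft_force'])
w=robot.capture('wrist')[:,:,::-1].copy();s=robot.capture('scene')[:,:,::-1].copy()
cv2.imwrite('pics/w5.png',w);cv2.imwrite('pics/s5.png',s)
print(s[244:266:3,332].tolist())
C=cam('scene');M=R.from_rotvec(st['orientation']).as_matrix()
for z in(-.017,-.009,-.001):
    print(z,[proj(C,st['eef_pos']+M@np.array([x,y,z])).round(1).tolist() for x,y in((.025,.025),(.025,-.025),(-.025,-.025),(-.025,.025))])
f=lambda im,x,y,W,H:cv2.resize(im[y:y+H,x:x+W],(400,560),interpolation=cv2.INTER_CUBIC)
cv2.imwrite('pics/c5.png',np.clip(np.hstack([f(w,250,190,150,210),f(s,305,165,60,84)])*1.7,0,255).astype(np.uint8))
```

```text
[ 0.5023 -0.171   0.1673] [ 1.2019 -2.9018 -0.0021] [-0.6187  0.4483 -1.1719]
[[218, 211, 209], [171, 171, 176], [121, 134, 147], [122, 135, 148], [124, 137, 150], [85, 95, 102], [119, 132, 143], [88, 98, 106]]
-0.017 [[321.2, 208.0], [349.1, 203.4], [342.5, 182.9], [315.5, 187.2]]
-0.009 [[321.2, 210.9], [348.9, 206.3], [342.4, 185.9], [315.6, 190.2]]
-0.001 [[321.2, 213.8], [348.8, 209.2], [342.3, 188.8], [315.7, 193.1]]
```

View pics/c5.png

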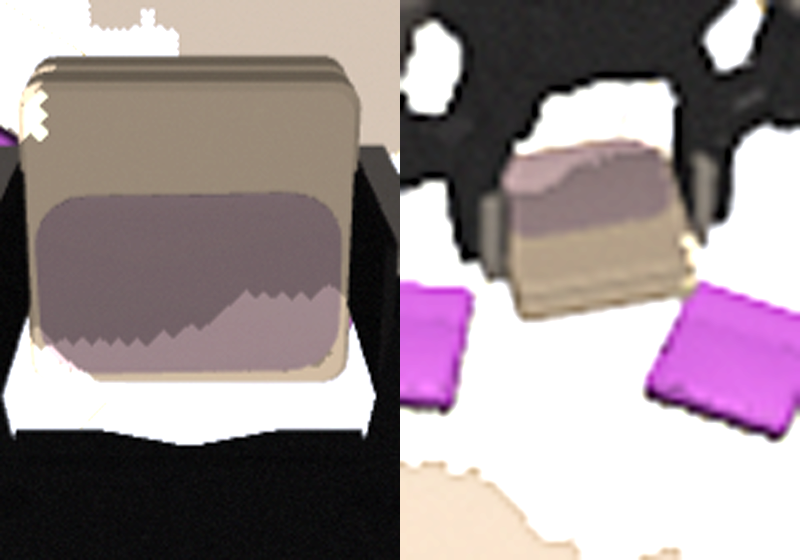

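Now two layers are visible with flush edges, and the weight reads about -1.2 N: the pair is in the grip. Move beyond the stage to view its plate from near.

>>> drive_tool(steps=[{"delta_pos":[-40,10,0],"roll":0},{"delta_pos":[-40,10,0],"roll":0},{"delta_pos":[-40,10,0],"roll":0},{"delta_pos":[-40,10,0],"roll":0},{"delta_pos":[-40,10,0],"roll":0}])

```text
time_s: 16.2
eef_pos: [0.6089, 0.0071, 0.167]
orientation: [1.202, -2.901, -0.002]
ft_force: [0.3, -0.6, -1.5]
finger_gap: 0.0486
gripper_force: 63.4
```

>>> drive_tool(steps=[{"delta_pos":[-40,10,0],"roll":0},{"delta_pos":[-40,10,0],"roll":0},{"delta_pos":[-40,10,0],"roll":0},{"delta_pos":[0,0,0],"roll":0.72},{"delta_pos":[0,0,0],"roll":0.72}])

```text
time_s: 16.7
eef_pos: [0.6719, 0.1129, 0.1659]
orientation: [0.901, -3.006, -0.002]
ft_force: [0.6, -0.4, -0.6]
finger_gap: 0.0487
gripper_force: 63.4
```

>>> drive_tool(steps=[{"delta_pos":[0,0,0],"roll":0.72},{"delta_pos":[0,0,0],"roll":0},{"delta_pos":[0,0,0],"roll":0}])

```text
time_s: 17.0
eef_pos: [0.672, 0.1114, 0.1673]
orientation: [0.757, -3.048, -0.001]
ft_force: [-0.0, -0.0, -1.0]
finger_gap: 0.0484
gripper_force: 63.4
```

Run:
```python
from h import *
st=robot.get_state();c=robot.capture('wrist');np.save('w6.npy',np.r_[st['eef_pos'],st['orientation']])
cv2.imwrite('pics/w6.png',c[:,:,::-1]);print(st['time_s'],st['eef_pos'],st['orientation'],st['joints'],st['ft_force'])
C=cam('wrist',st)
for p in([.6436,.1172,.1023],[.6596,.0848,.1044],[.5872,.0483,.0855],[.571,.0769,.0855],[.6154,.0818,.0944]):print(proj(C,p))
```

```text
17.0 [0.672  0.1114 0.1673] [ 0.7566 -3.0476 -0.0008] [-0.0271  0.3546  0.2665  1.4842  0.0001 -0.5138] [-0.0193 -0.0147 -0.974 ]
[349.51   184.7084]
[290.6259 183.8212]
[292.8349  45.5591]
[347.369   43.8447]
[320.1211 115.189 ]
```

View pics/w6.png

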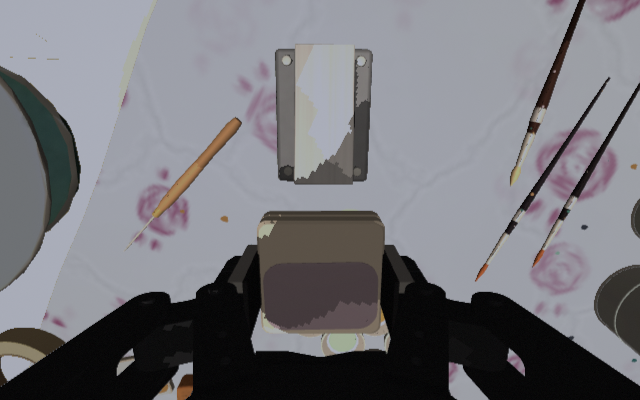

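Near view: plate corners at (295,43), (354,44), (353,184), (294,184), square to the tool axes; held pair centred at column 320, two layers visible. The plate centre is a bit right of the tool axis; solve its pose by PnP.

Run:
```python
from h import *
w=np.load('w6.npy');st=dict(eef_pos=w[:3],orientation=w[3:]);P,f,cx,cy=cam('wrist',st);M=R.from_rotvec(w[3:]).as_matrix()
T=np.array(robot.calibration('wrist')['tool_from_camera'])
im=cv2.cvtColor(cv2.imread('pics/w6.png'),cv2.COLOR_BGR2GRAY)
px=np.array([(295,43),(354,44),(353,184),(294,184)],np.float32)
# refine columns: strongest horizontal gradient near each side, several rows
g=cv2.Sobel(im,cv2.CV_32F,1,0)
for x0 in(294,354):
    print([int(x0-5+np.argmax(abs(g[y,x0-5:x0+6]))) for y in range(50,182,10)])
gy=cv2.Sobel(im,cv2.CV_32F,0,1)
for y0 in(43,184):print([int(y0-5+np.argmax(abs(gy[y0-5:y0+6,x]))) for x in range(298,352,6)])
# low end: image left is tool -y ; plate y (left, +y world) = image right
obj=np.array([(-42,-18,0),(-42,18,0),(42,18,0),(42,-18,0)],np.float32)
K=np.array([[f,0,cx],[0,f,cy],[0,0,1.]])
ok,rs,ts,e=cv2.solvePnPGeneric(obj,px,K,None,flags=cv2.SOLVEPNP_IPPE)
for r,t,ee in zip(rs,ts,e):
    Rt=T[:3,:3]@cv2.Rodrigues(r)[0];tt=T[:3,:3]@t.ravel()+T[:3,3]*1000
    print('tool centre mm',tt,'x',Rt[:,0],'n',Rt[:,2],'err',ee,'world',M@tt/1000+w[:3])
```

```text
[295, 290, 295, 295, 295, 295, 295, 295, 295, 295, 294, 294, 294, 294]
[354, 354, 354, 354, 353, 353, 353, 353, 352, 353, 353, 352, 352, 352]
[43, 43, 43, 45, 44, 44, 44, 44, 44]
[184, 184, 184, 184, 184, 184, 184, 184, 184]
tool centre mm [63.8134  2.5754 73.6754] x [-0.9864 -0.0066 -0.164 ] n [ 0.1639  0.0129 -0.9864] err [0.4165] world [0.6142 0.0839 0.0937]
tool centre mm [61.2564  2.4888 72.9898] x [-0.9881 -0.0033  0.1538] n [-0.1536 -0.0336 -0.9876] err [1.7308] world [0.6165 0.085  0.0944]
```

>>> drive_tool(steps=[{"delta_pos":[33,1.3,0],"roll":0.05},{"delta_pos":[32.4,1.3,0],"roll":0},{"delta_pos":[0,0,30],"roll":0},{"delta_pos":[0,0,25],"roll":0},{"delta_pos":[0,0,5],"roll":0}])

```text
time_s: 17.55
eef_pos: [0.6111, 0.0835, 0.1051]
orientation: [0.743, -3.048, -0.002]
ft_force: [-0.0, -0.3, -1.1]
finger_gap: 0.049
gripper_force: 63.3
```

>>> drive_tool(steps=[{"delta_pos":[0,0,4],"roll":0},{"delta_pos":[0,0,2],"roll":0},{"delta_pos":[0,0,0],"roll":0},{"delta_pos":[0,0,0],"roll":0}])

```text
time_s: 17.95
eef_pos: [0.614, 0.0836, 0.1033]
orientation: [-0.742, 3.051, -0.001]
ft_force: [0.1, 0.0, 0.0]
finger_gap: 0.0487
gripper_force: 63.4
```

>>> drive_tool(steps=[{"delta_pos":[0,0,1.5],"roll":0},{"delta_pos":[0,0,0],"roll":0},{"delta_pos":[0,0,0],"roll":0}])

```text
time_s: 18.25
eef_pos: [0.6134, 0.0836, 0.101]
orientation: [-0.742, 3.052, -0.0]
ft_force: [0.8, -0.2, -0.6]
finger_gap: 0.0485
gripper_force: 63.4
```

>>> drive_tool(steps=[{"delta_pos":[0,0,1.5],"roll":0},{"delta_pos":[0,0,0],"roll":0},{"delta_pos":[0,0,0],"roll":0}])

```text
time_s: 18.55
eef_pos: [0.6136, 0.0835, 0.1006]
orientation: [-0.742, 3.052, -0.001]
ft_force: [-4.2, 0.6, 7.8]
finger_gap: 0.0485
gripper_force: 64.4
```

>>> drive_tool(steps=[{"delta_pos":[0,0,1.5],"roll":0},{"delta_pos":[0,0,0],"roll":0},{"delta_pos":[0,0,0],"roll":0}])

```text
time_s: 18.85
eef_pos: [0.6136, 0.0835, 0.1002]
orientation: [-0.742, 3.051, -0.001]
ft_force: [-7.9, -0.8, 15.0]
finger_gap: 0.0488
gripper_force: 65.4
```

>>> drive_tool(steps=[{"delta_pos":[0,0,1.5],"roll":0},{"delta_pos":[0,0,0],"roll":0},{"delta_pos":[0,0,0],"roll":0}])

```text
time_s: 19.15
eef_pos: [0.6135, 0.0834, 0.0995]
orientation: [-0.742, 3.051, -0.001]
ft_force: [-12.3, -1.6, 22.5]
finger_gap: 0.0486
gripper_force: 66.4
```

>>> drive_tool(steps=[{"delta_pos":[0,0,1],"roll":0},{"delta_pos":[0,0,0],"roll":0},{"delta_pos":[0,0,0],"roll":0}])

```text
time_s: 19.45
eef_pos: [0.6135, 0.0834, 0.099]
orientation: [-0.742, 3.051, -0.002]
ft_force: [-13.7, -1.9, 25.2]
finger_gap: 0.0489
gripper_force: 67.1
```

>>> drive_tool(steps=[{"delta_pos":[0,0,1],"roll":0},{"delta_pos":[0,0,0],"roll":0},{"delta_pos":[0,0,0],"roll":0}])

```text
time_s: 19.75
eef_pos: [0.6135, 0.0834, 0.0981]
orientation: [-0.742, 3.051, -0.002]
ft_force: [-15.3, -1.8, 26.9]
finger_gap: 0.0487
gripper_force: 67.9
```

>>> drive_tool(steps=[{"delta_pos":[0,0,1],"roll":0},{"delta_pos":[0,0,0],"roll":0},{"delta_pos":[0,0,0],"roll":0}])

```text
time_s: 20.05
eef_pos: [0.6135, 0.0833, 0.0972]
orientation: [-0.742, 3.051, -0.002]
ft_force: [-15.5, -2.0, 26.3]
finger_gap: 0.0487
gripper_force: 68.7
```

>>> drive_tool(steps=[{"delta_pos":[0,0,1],"roll":0},{"delta_pos":[0,0,0],"roll":0},{"delta_pos":[0,0,1],"roll":0},{"delta_pos":[0,0,0],"roll":0}])

```text
time_s: 20.45
eef_pos: [0.6134, 0.0833, 0.0951]
orientation: [-0.742, 3.051, -0.002]
ft_force: [-16.1, -1.0, 27.1]
finger_gap: 0.0485
gripper_force: 70.6
```

>>> drive_tool(steps=[{"delta_pos":[0,0,1],"roll":0},{"delta_pos":[0,0,0],"roll":0},{"delta_pos":[0,0,0],"roll":0}])

```text
time_s: 20.75
eef_pos: [0.6134, 0.0833, 0.0941]
orientation: [-0.742, 3.051, -0.002]
ft_force: [-15.8, -2.0, 27.3]
finger_gap: 0.0486
gripper_force: 71.5
```

Run:
```python
from h import *
st=robot.get_state();print(st['time_s'],st['eef_pos'],st['ft_force'],st['moment'])
w=robot.capture('wrist')[:,:,::-1].copy();s=robot.capture('scene')[:,:,::-1].copy()
cv2.imwrite('pics/w7.png',w);cv2.imwrite('pics/s7.png',s)
f=lambda im,x,y,W,H:cv2.resize(im[y:y+H,x:x+W],(400,480),interpolation=cv2.INTER_CUBIC)
cv2.imwrite('pics/c7.png',np.clip(np.hstack([f(w,245,170,150,180),f(s,235,100,80,96)])*1.4,0,255).astype(np.uint8))
```

```text
20.75 [0.6134 0.0833 0.0941] [-15.82    -2.0281  27.3359] [-0.0913  2.7165  0.0381]
```

>>> drive_tool(steps=[{"delta_pos":[0,0,1],"roll":0},{"delta_pos":[0,0,0],"roll":0},{"delta_pos":[0,0,0],"roll":0}])

```text
time_s: 21.15
eef_pos: [0.6134, 0.0834, 0.0934]
orientation: [-0.742, 3.051, -0.002]
ft_force: [-17.0, -2.6, 28.4]
finger_gap: 0.0487
gripper_force: 72.5
```

>>> drive_tool(steps=[{"delta_pos":[0,0,1],"roll":0},{"delta_pos":[0,0,0],"roll":0},{"delta_pos":[0,0,0],"roll":0}])

```text
time_s: 21.45
eef_pos: [0.6134, 0.0834, 0.0931]
orientation: [-0.742, 3.051, -0.002]
ft_force: [-19.6, -2.6, 34.6]
finger_gap: 0.0485
gripper_force: 73.3
```

Force rising with position stalled at z≈0.093: the pair is flush. Back off to a light press.

>>> drive_tool(steps=[{"delta_pos":[0,0,-2],"roll":0},{"delta_pos":[0,0,0],"roll":0},{"delta_pos":[0,0,0],"roll":0}])

```text
time_s: 21.75
eef_pos: [0.6133, 0.0834, 0.0934]
orientation: [-0.742, 3.052, -0.001]
ft_force: [-12.9, -1.8, 21.5]
finger_gap: 0.0485
gripper_force: 71.9
```

Run:
```python
from h import *
st=robot.get_state();print(st['time_s'],st['eef_pos'],st['ft_force'],st['moment'])
w=robot.capture('wrist')[:,:,::-1].copy();s=robot.capture('scene')[:,:,::-1].copy()
cv2.imwrite('pics/w8.png',w);cv2.imwrite('pics/s8.png',s)
f=lambda im,x,y,W,H:cv2.resize(im[y:y+H,x:x+W],(400,480),interpolation=cv2.INTER_CUBIC)
cv2.imwrite('pics/c8.png',np.clip(np.hstack([f(w,245,160,150,180),f(s,235,100,80,96)])*1.4,0,255).astype(np.uint8))
```

```text
21.75 [0.6133 0.0834 0.0934] [-12.9426  -1.8317  21.5183] [-0.1179  2.1932  0.0262]
```

View pics/c8.png

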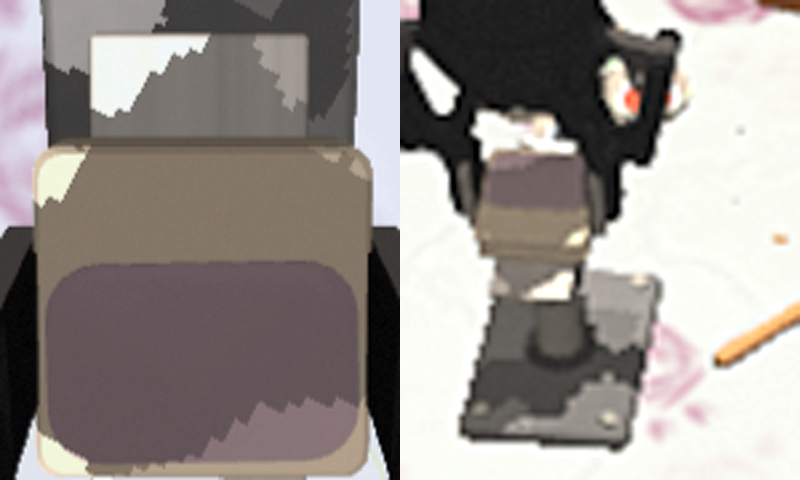

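Pair sits on the plate, centred across (plate crop columns 91–307 vs tile 35–371) and square; the exposed lower plate strip ≈17 mm, as it should be for centring. To release the twist stored in the pads, I ease the grip slightly while pressing.

>>> drive_tool(steps=[{"delta_pos":[0,0,0],"roll":0},{"delta_pos":[0,0,0],"roll":0}], hand=0.52)

```text
time_s: 22.05
eef_pos: [0.6134, 0.0833, 0.0934]
orientation: [-0.742, 3.052, -0.002]
ft_force: [-12.3, -1.4, 22.6]
finger_gap: 0.0485
gripper_force: 71.9
```

>>> drive_tool(steps=[{"delta_pos":[0,0,0],"roll":0},{"delta_pos":[0,0,0],"roll":0}], hand=0.55)

```text
time_s: 22.25
eef_pos: [0.6133, 0.0834, 0.0934]
orientation: [-0.742, 3.052, -0.002]
ft_force: [-11.7, -1.4, 21.8]
finger_gap: 0.0489
gripper_force: 71.9
```

>>> drive_tool(steps=[{"delta_pos":[0,0,0],"roll":0}], hand=0.56)

```text
time_s: 22.35
eef_pos: [0.6134, 0.0834, 0.0934]
orientation: [-0.742, 3.052, -0.002]
ft_force: [-12.7, -1.9, 21.4]
finger_gap: 0.0487
gripper_force: 71.9
```

The grip force doesn't ease by opening target, so restore it. Instead a small downslope push reverses the plate friction, which turns the low edge onto the plate.

>>> drive_tool(steps=[{"delta_pos":[1,0,0],"roll":0},{"delta_pos":[0,0,0],"roll":0},{"delta_pos":[1,0,0],"roll":0},{"delta_pos":[0,0,0],"roll":0},{"delta_pos":[0,0,0],"roll":0}], hand=0.4)

```text
time_s: 22.85
eef_pos: [0.6133, 0.0833, 0.0934]
orientation: [-0.742, 3.048, -0.0]
ft_force: [-2.7, 2.8, 15.4]
finger_gap: 0.0487
gripper_force: 71.0
```

>>> drive_tool(steps=[{"delta_pos":[0.5,0,1.5],"roll":0},{"delta_pos":[0,0,0],"roll":0},{"delta_pos":[0.5,0,1.5],"roll":0},{"delta_pos":[0,0,0],"roll":0},{"delta_pos":[0,0,0],"roll":0}])

```text
time_s: 23.35
eef_pos: [0.6133, 0.0833, 0.0931]
orientation: [-0.742, 3.045, -0.0]
ft_force: [-8.6, 5.1, 31.2]
finger_gap: 0.0486
gripper_force: 72.9
```

>>> drive_tool(steps=[{"delta_pos":[0.5,0,-1],"roll":0},{"delta_pos":[0,0,-1],"roll":0},{"delta_pos":[0,0,0],"roll":0},{"delta_pos":[0,0,0],"roll":0},{"delta_pos":[0,0,0],"roll":0}])

```text
time_s: 23.85
eef_pos: [0.6131, 0.0828, 0.0932]
orientation: [-0.741, 3.045, -0.0]
ft_force: [0.1, 4.0, 17.3]
finger_gap: 0.0485
gripper_force: 71.2
```

Run:
```python
from h import *
st=robot.get_state();print(st['time_s'],st['eef_pos'],st['ft_force'],st['moment'],st['finger_gap'])
w=robot.capture('wrist')[:,:,::-1].copy();g=cv2.cvtColor(w,cv2.COLOR_BGR2GRAY)
gx=cv2.Sobel(g,cv2.CV_32F,1,0,ksize=3);gy=cv2.Sobel(g,cv2.CV_32F,0,1,ksize=3)
for y in(177,185,195,205):print('plate',y,279-6+np.argmax(abs(gx[y,273:286])),360-6+np.argmax(abs(gx[y,354:367])))
for y in(228,236,250,270,300,325):print('tile',y,259-6+np.argmax(abs(gx[y,253:266])),384-8+np.argmax(abs(gx[y,376:392])))
print('front rows col 320',g[165:225,320].tolist())
```

```text
23.85 [0.6131 0.0828 0.0932] [ 0.0799  3.9564 17.2921] [ 1.2422 -0.5249  0.1018] 0.0484804486009863
plate 177 280 361
plate 185 279 361
plate 195 279 361
plate 205 280 360
tile 228 259 384
tile 236 258 384
tile 250 257 383
tile 270 259 382
tile 300 259 382
tile 325 254 386
front rows col 320 [44, 44, 44, 45, 44, 45, 45, 46, 54, 70, 80, 85, 84, 83, 84, 84, 84, 84, 84, 84, 84, 84, 84, 84, 84, 83, 84, 84, 84, 84, 84, 84, 84, 84, 84, 84, 84, 84, 84, 84, 83, 84, 84, 84, 84, 83, 74, 58, 66, 55, 70, 74, 78, 87, 86, 86, 86, 87, 87, 86]
```

```bash
python3 -c "
from bench import robot
print(robot.finish_job())"
```

```text
the job is handed in; nothing more can be done
None
```

I squared up the pair and handed the job in with it still gripped and pressed on the plate at about 17 N, after an earlier grip caught only the top tile and I set it back and redid the squaring; it measures centred to about 1 mm and square, while flushness was judged from force and height, not seen directly.

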